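Shift the green drive unit into gear

ROBOT

A 7-joint arm with a two-finger parallel gripper is mounted at the origin on a cart in front of the work surface, level with it; the furniture and walls round the work are solid. World frame = base frame: x ahead of the robot, y to its left, z up, the work surface at z = 0. Lengths are in m, angles in rad, forces in N, time in s.
With the tool pointing down it reaches from about 0.4 to 0.85 m from the base axis. Payload 10.4 kg.
Tool frame: the origin (TCP) lies between the finger pads; the fingertips stand 17 mm ahead of it and the grasp point (between the pads) lies 2 mm behind it; z points along the fingers, y is the direction in which the jaws open and shut (so a half turn about z gives the same grasp; the last joint's range is limited). The gripper opens to 85 mm and grips with 20 to 120 N. Pads are 22 mm wide; open, the fingers measure 114 mm over their backs; the gripper's body (76 mm by 85 mm) begins 54 mm behind the grasp point. The pads swing forward as they close: fully open they stand 13 mm farther back than shut.
Start: joints at [-1.362, 0.332, -0.065, 1.46, 0.022, 1.35, -0.088], TCP at [0.144, 0.608, 0.225] pointing down, gripper open.
Joint ranges: [-2.6, 2.6], [-0.5, 2.12], [-1.47, 1.34], [0.16, 2.42], [-1.27, 4.41], [0.06, 2.06], [-2.6, 2.6]. Speed limits (rad/s): [2.22, 2.22, 2.79, 2.79, 3.14, 3.14, 3.14].

INTERFACE

Orientations are given as a unit quaternion [x, y, z, w].
In Python, from rig import monitor, capture, calibration, workorder gives the robot as it stands. The module is installed in compiled form; this text tells all that it offers.
- The arm moves only by the tool drive_tool, never from a script. Its argument "motion" is a list of rows, each an object of numbers: "claw": the finger opening in cm, from 0 to 8.54; "dx", "dy", "dz": the shift along the tool's x, y, z in cm; "rx", "ry", "rz": the turn, a rotation vector about the tool's x, y, z in rad. A call has exactly 8 rows; each row is the pose to reach, as a shift and turn from the pose measured when the call began, along the tool's axes at that moment; what a row does not reach only later rows make up. A row lasts 1/8 s, in which the tool goes at most 62.5 mm and 10.7 degrees, less where a joint would pass 70% of its speed; a pose out of reach is approached as far as the arm can. A call with a gripper value outside its range is refused whole. The fingers move at their own pace and stop on an object; "newtons" is the grip in N (left out, the last holds). Time passes only in rows, so rows that repeat a pose let the fingers close, or fill a call up. It gives the time, the measured TCP pose, the force and the opening at its end, in the units of the state.
- monitor.observe(): the state, without advancing time (a new reading comes with each control period).
- capture(name): name is "scene" or "top"; returns (picture, depth): 384x512x3 uint8, red, green, blue; 384x512 float32, m along the optical axis (not along the pixel's ray), 0 where there is no reading.
- calibration(name): a dict with "fx", "fy", "cx", "cy" (pixels), "dist_coeffs" ([k1, k2, p1, p2, k3] as OpenCV has them; the pictures are not rectified), "rvec" (rotation vector, rad) and "tvec" (3), from world to camera coordinates, as OpenCV has them. Camera axes: x right, y down, z forward; pixel columns grow to the right and rows downward; lengths in m; the calibration is good to about 2 mm. A picture is of the moment at which its call begins. calibration takes no time and is no camera call.
- workorder.sign_off(): hands the job in, once; it reports no verdict.
The state is a dict: "t": time; "joint_pos": joint angles; "qvel": joint speeds; "tau": joint torques, N m; "tcp_pos": TCP position; "tcp_rot": TCP orientation; "contact_force": force on the tool from outside, world axes, zero at the start; "ft_torque": the same for the moment, N m; "opening": opening from 0.0 (shut) to 1.0 (fully open).
Only numpy, scipy, OpenCV 4.12 (cv2) and the standard library are available. Lean on these libraries where they do the work, as an engineer would, in place of code of your own. Each camera call takes 0.05 s, during which the arm holds its last target. There are 200 camera calls.

TASK

The green wheel-drive unit on the pottery bench is in neutral, its selector pointer at the white dot. Pull its sprung black T-handle knob straight up out of the notch, turn it until the pointer is at the blue dot, and let the knob drop fully home in the notch there. Leave the grey drive's knob and the small things on the bench as they are.

Things in the scene. Friction and masses are not known exactly. Their poses are not given: they have to be found in the camera images.
- green_drive: green-cased drive unit fixed to the bench, case 130 x 120 mm, 60 mm high, notched ring and knob on top; origin at the centre of its underside, under the knob's axis; its -x points to the white dot
- green_drive_grip (a point): centre of the black T-handle bar of the green drive's knob: bar 60 long (point x) x 20 wide (point y, grip across it) x 36 mm high, top 132 mm above the bench when home; point z up, on the knob's vertical turning axis. The pointer sticks out below the bar towards -x. The bar's underside is 12 mm above the pointer: keep fingertips no more than 25 mm below this point.
- green_drive_pointer (a point): tip of the green drive's steel pointer with a red line, 40 mm from the knob's axis and 34 mm below the handle bar's centre; turns and lifts with the knob
- green_drive_white (a point): centre of the white dot (16 mm wide disc) on top of the green case, 52 mm from the knob's axis: neutral, where the pointer starts, its tip 12 mm short of the dot
- blue_mark: blue dot (16 mm wide disc, 3 mm thick, origin at its underside) on top of the green case, 52 mm from the knob's axis, 60 degrees from the white dot, on either side: the gear wanted. With the knob in that notch the pointer's tip is 12 mm short of the dot's centre
- yellow_mark: yellow dot like the blue one, 60 degrees from the white dot on the other side: the wrong gear
- green_drive_lift (a joint): height of the green drive's knob above home, m: 0 = home, its pin 10 mm deep in a notch and unable to turn. Pull it up 12 mm or more to turn it (18 mm is good, stop at 30 mm; pull 7 N at first, 13 N at the stop); a spring draws it down when let go
- green_drive_turn (a joint): turn of the green drive's knob, rad: 0 at the white dot, grows counter-clockwise seen from above; notches at -1.05, 0 and 1.05, stops at -1.4 and 1.4; turns almost freely when lifted; within about 8 degrees of a notch the pin centres itself as it drops
- grey_drive_lift (a joint): height of the knob of the grey-cased drive unit, otherwise alike, above home, m: to be left alone
- grey_drive_turn (a joint): turn of the grey drive's knob, rad, as for the green one: to be left at its white dot
- frog: little pale clay frog with blue eyes, 40 x 45 x 39 mm, bystander; origin at its underside
- jar: glass oxide jar with grey screw lid, 56 mm wide, 80 mm high, bystander; origin at its underside
- pot: small pale fluted pot, 56 mm wide, 44 mm high, bystander; origin at its underside
- tile: dark blue glaze test tile, 65 x 45 x 9 mm, bystander; origin at its underside

How it is judged:
By the outcome, as a careful person would: the job done as asked, in the order asked, and still so for the second after the job is handed in, with the robot touching nothing.
It also fails if it takes over 38 s, if anything falls off the work surface, if the arm or the gripper's body presses on something with over 40 N, if the wrist force passes 120 N, or if a joint passes its speed limit or range.

## Working session

There is one attempt and no reset: what is moved stays moved. The work goes in short steps, Python scripts to look and compute and a tool call to move; the robot and the scene stay as the last step left them, time stands still between calls to the robot, and variables do not carry over. Pictures are saved under pics/ and viewed, on a budget of 10 in all, crops included, one or two more only if the job needs it, and the job is handed in when it is done.

Besides the shell and the picture viewer there is one more tool, called after "Emit:" as name(argument=value, ...), one argument or row to a line, values as JSON. drive_tool: Moves the arm, as the interface text tells. Its arguments: {"type":"object","properties":{"motion":{"type":"array","items":{"type":"object","properties":{"claw":{"type":"number"},"dx":{"type":"number"},"dy":{"type":"number"},"dz":{"type":"number"},"rx":{"type":"number"},"ry":{"type":"number"},"rz":{"type":"number"}}}},"newtons":{"type":"number"}},"required":["motion"]}

```bash
mkdir -p pics; cat > h.py <<'E'
import numpy as np, cv2
from rig import monitor, capture, calibration, workorder
def ray(name,px):
    c=calibration(name);K=np.array([[c['fx'],0,c['cx']],[0,c['fy'],c['cy']],[0,0,1.]])
    R=cv2.Rodrigues(np.array(c['rvec'],float))[0];t=np.array(c['tvec'],float)
    u=cv2.undistortPoints(np.array(px,float).reshape(-1,1,2),K,np.array(c['dist_coeffs'],float)).reshape(-1,2)
    d=np.c_[u,np.ones(len(u))]@R
    return -R.T@t,d
def onplane(name,px,z):
    o,d=ray(name,px); return o+d*((z-o[2])/d[:,2])[:,None]
def cloud(name,dep):
    v,u=np.mgrid[:dep.shape[0],:dep.shape[1]]
    o,d=ray(name,np.c_[u.ravel(),v.ravel()])
    return (o+d*dep.reshape(-1,1)).reshape(*dep.shape,3)
E
python3 - <<'E'
from h import *
a,da=capture("scene");b,db=capture("top")
np.savez('im0.npz',a=a,da=da,b=b,db=db)
for n,i in(("scene",a),("top",b)): cv2.imwrite(f'pics/{n}0.png',cv2.cvtColor(i,cv2.COLOR_RGB2BGR))
s=monitor.observe();print(s)
for n in("scene","top"):print(ray(n,[[256,192]]))
E
```

```text
{'t': 0.1, 'joint_pos': array([-1.36157729,  0.3328016 , -0.06466078,  1.4608778 ,  0.0216104 ,
        1.34987825, -0.08852903]), 'qvel': array([-2.86826125e-05, -3.78996515e-03, -6.15116100e-04, -3.09973581e-03,
       -1.58141613e-03, -6.57440774e-05, -2.21360697e-03]), 'tau': array([ 9.05469606e-04, -6.26746988e+01,  4.87104210e-02, -3.92434680e+01,
        1.62788469e-02,  6.95911527e-03,  3.65512574e-05]), 'tcp_pos': array([0.14354306, 0.60793828, 0.22399004]), 'tcp_rot': array([ 1.15672068e-01,  9.93287254e-01, -6.33947537e-04, -3.33486170e-05]), 'contact_force': array([ 0.61784902,  0.6515046 , -0.76931237]), 'ft_torque': array([-0.07515583,  0.02296113,  0.00372372]), 'opening': 0.9983144674881375}
(array([ 0.139139  , -0.53849471,  0.86614574]), array([[ 0.36643553,  0.59037334, -0.71918251]]))
(array([0.36312454, 0.08367665, 1.14848636]), array([[ 0.15689491,  0.01389693, -0.98759705]]))
```

View pics/scene0.png

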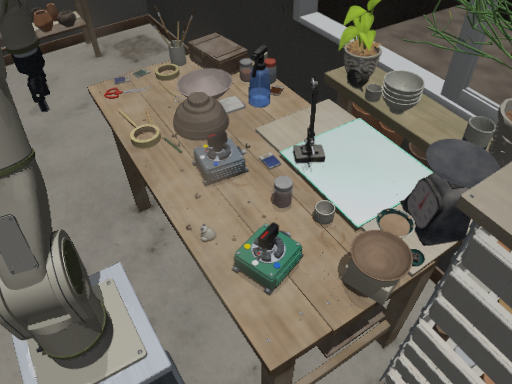

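View pics/top0.png

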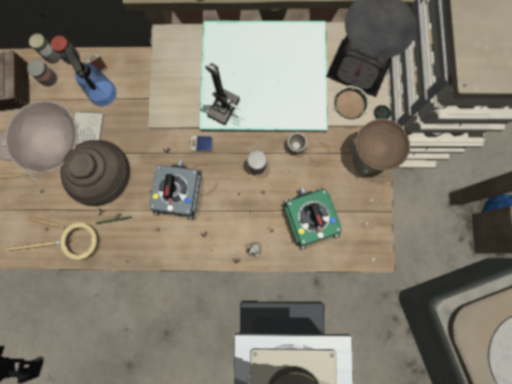

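The green drive is at about (268,252) in the scene view and (313,217) in the top view. The grey one is at (220,155) and (176,190). Next I measure the green one.

```bash
python3 - <<'E'
from h import *
z=np.load('im0.npz')
def crop(i,x,y,w,h,s): return cv2.resize(cv2.cvtColor(i[y:y+h,x:x+w],cv2.COLOR_RGB2BGR),None,fx=s,fy=s,interpolation=cv2.INTER_CUBIC)
A=crop(z['a'],228,213,80,80,5);B=crop(z['b'],273,177,80,80,5)
cv2.imwrite('pics/crop0.png',np.hstack([A,B]))
for n,k,x,y in(("scene",'a',228,213),("top",'b',273,177)):
    i=z[k][y:y+80,x:x+80];hsv=cv2.cvtColor(i,cv2.COLOR_RGB2HSV);P=cloud(n,z['d'+k])[y:y+80,x:x+80]
    for col,lo,hi in(("blue",(100,120,60),(130,255,255)),("yellow",(22,140,120),(34,255,255)),("white",(0,0,215),(180,40,255)),("red",(0,150,80),(6,255,255)),("green",(65,100,30),(90,255,255)),("black",(0,0,0),(180,255,38))):
        m=cv2.inRange(hsv,lo,hi);N,l,st,c=cv2.connectedComponentsWithStats(m)
        for j in range(1,N):
            if st[j,4]>6: print(n,col,st[j,4],c[j]+[x,y],'plane.063',onplane(n,[c[j]+[x,y]],.063)[0].round(4),'cloud',np.median(P[l==j],0).round(4))
E
```

```text
scene blue 31 [276.51612903 264.74193548] plane.063 [ 0.4603 -0.1054  0.063 ] cloud [ 0.4603 -0.1059  0.0635]
scene yellow 26 [246.69230769 245.88461538] plane.063 [ 0.4307 -0.0204  0.063 ] cloud [ 0.4304 -0.0214  0.0639]
scene red 21 [264.         234.14285714] plane.063 [ 0.486  -0.0134  0.063 ] cloud [ 0.4552 -0.0598  0.133 ]
scene green 70 [259.48571429 231.82857143] plane.063 [ 0.4806 -0.001   0.063 ] cloud [ 0.4762 -0.001   0.0612]
scene green 835 [282.58083832 259.57964072] plane.063 [ 0.4806 -0.1013  0.063 ] cloud [ 0.49   -0.1002  0.0593]
scene green 38 [249.39473684 258.84210526] plane.063 [ 0.416  -0.0563  0.063 ] cloud [ 0.4147 -0.0549  0.0607]
scene black 191 [271.35078534 235.97382199] plane.063 [ 0.4981 -0.0282  0.063 ] cloud [ 0.4754 -0.0617  0.1177]
top blue 23 [332.82608696 220.        ] plane.063 [ 0.4605 -0.1075  0.063 ] cloud [ 0.4606 -0.1077  0.0624]
top white 12 [326.08333333 218.16666667] plane.063 [ 0.4654 -0.0895  0.063 ] cloud [ 0.4659 -0.0893  0.0617]
top white 11 [304.90909091 225.81818182] plane.063 [ 0.4445 -0.0326  0.063 ] cloud [ 0.4441 -0.033   0.062 ]
top white 9 [320.11111111 234.66666667] plane.063 [ 0.4212 -0.0728  0.063 ] cloud [ 0.4203 -0.0724  0.0638]
top green 646 [305.94272446 212.99690402] plane.063 [ 0.479  -0.0358  0.063 ] cloud [ 0.4901 -0.0275  0.0603]
top green 115 [331.10434783 228.86956522] plane.063 [ 0.4368 -0.1023  0.063 ] cloud [ 0.4365 -0.1026  0.0606]
top black 65 [312.49230769 215.04615385] plane.063 [ 0.4736 -0.0533  0.063 ] cloud [ 0.4671 -0.0462  0.1206]
```

View pics/crop0.png

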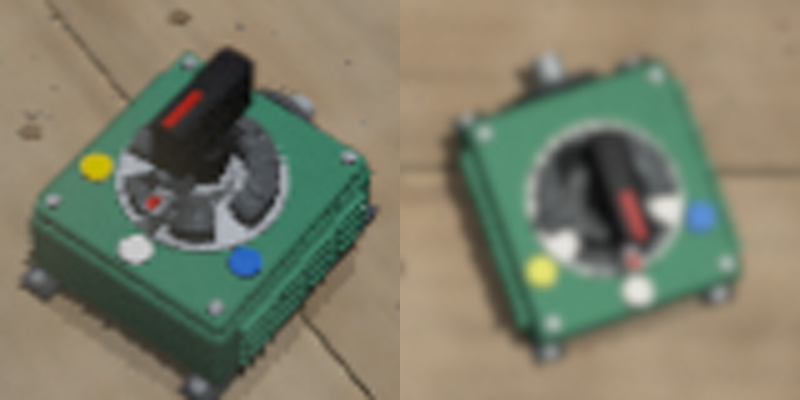

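White to blue is a counter-clockwise turn, +60°. The centre is about (0.470, -0.055), with the bar heading 19°. Next I check obstacle heights and work out the move in tool axes.

```bash
cat >> h.py <<'E'
from scipy.spatial.transform import Rotation as Ro
def plan(p,yaw):
    "shift (cm) and rotvec in tool axes to TCP p, pointing down, tool y at yaw deg"
    s=monitor.observe();R0=Ro.from_quat(s['tcp_rot']);a=np.radians(yaw)
    y=np.array([np.cos(a),np.sin(a),0]);zz=np.array([0,0,-1.]);x=np.cross(y,zz)
    R=Ro.from_matrix(np.c_[x,y,zz])
    return (R0.inv().apply(np.array(p)-s['tcp_pos'])*100).round(2),(R0.inv()*R).as_rotvec().round(3)
E
python3 - <<'E'
from h import *
z=np.load('im0.npz')
for k,n in(('db','top'),('da','scene')):
    P=cloud(n,z[k]);ok=z[k]>0
    for y0 in np.arange(-.2,.75,.1):
        r=[]
        for x0 in np.arange(.3,.8,.1):
            m=ok&(abs(P[...,0]-x0-.05)<.05)&(abs(P[...,1]-y0-.05)<.05)
            r.append(round(float(P[m][:,2].max()),3) if m.any() else None)
        print(n,round(y0,1),r)
B=np.array([.4604,-.1064]);Y=np.array([.4306,-.0206]);W=np.array([.4208,-.0726])
w=onplane("scene",[[228+136/5,213+249/5]],.063)[0][:2];print('w',w)
n=np.array([(B-Y)[1],-(B-Y)[0]]);n/=np.linalg.norm(n)
n=n if n@(W-(B+Y)/2)>0 else -n
C=(B+Y)/2-.026*n;print(C,np.degrees(np.arctan2(n[1],n[0])),[np.linalg.norm(q-C) for q in(B,Y,W,w)])
# bar top centroid in the scene cloud
P=cloud("scene",z['da']);m=(abs(P[...,2]-.130)<.006)&(np.hypot(P[...,0]-C[0],P[...,1]-C[1])<.05)
q=P[m][:,:2];print('top',len(q),q.mean(0),cv2.minAreaRect(q.astype(np.float32)*1000))
for p,yw in(((.43,.2,.24),10),((C[0],C[1],.2),-70.9)): print(plan(p,yw))
E
```

```text
top -0.2 [0.01, 0.07, 0.068, 0.111, 0.109]
top -0.1 [0.062, 0.136, 0.077, 0.05, 0.048]
top 0.0 [0.033, 0.159, 0.083, 0.086, 0.046]
top 0.1 [0.04, 0.01, 0.083, 0.088, 0.3]
top 0.2 [0.009, 0.078, 0.077, 0.056, 0.3]
top 0.3 [0.008, 0.067, 0.138, 0.065, 0.024]
top 0.4 [0.007, 0.015, 0.1, 0.073, 0.022]
top 0.5 [0.031, 0.03, 0.117, 0.116, 0.142]
top 0.6 [0.031, 0.031, 0.112, 0.112, 0.076]
top 0.7 [0.018, 0.014, 0.075, 0.072, 0.087]
scene -0.2 [0.006, 0.066, 0.065, 0.11, 0.108]
scene -0.1 [0.064, 0.138, 0.076, 0.047, 0.048]
scene 0.0 [0.032, 0.161, 0.082, 0.084, 0.047]
scene 0.1 [0.04, 0.012, 0.081, 0.085, 0.298]
scene 0.2 [0.007, 0.066, 0.076, 0.06, 0.299]
scene 0.3 [0.007, 0.067, 0.135, 0.065, 0.022]
scene 0.4 [0.007, 0.016, 0.071, 0.076, 0.021]
scene 0.5 [0.031, 0.028, 0.116, 0.116, 0.151]
scene 0.6 [0.03, 0.029, 0.11, 0.112, 0.076]
scene 0.7 [0.015, 0.012, 0.073, 0.071, 0.083]
w [ 0.4214897  -0.07335372]
[ 0.47006078 -0.05496957] -160.84689656574778 [np.float64(0.05232991496266738), np.float64(0.05232991496266741), np.float64(0.052320705363766554), np.float64(0.05193387107834405)]
top 194 [ 0.46726575 -0.0574662 ] ((469.7145080566406, -55.59028625488281), (60.20549392700195, 20.773448944091797), 18.12249755859375)
(array([-37.25, -33.12,  -1.56]), array([-1.000e-03,  1.000e-03,  1.164e+00]))
(array([-47.01, -57.01,   2.48]), array([-0.000e+00,  2.000e-03,  2.576e+00]))
```

```bash
python3 - <<'E'
from h import *
z=np.load('im0.npz')
for k,n in(('db','top'),('da','scene')):
    P=cloud(n,z[k]);m=(P[...,2]>.1)&(abs(P[...,0]-.45)<.07)&(abs(P[...,1]+.03)<.15)&(z[k]>0)
    m2=m&(P[...,1]>-.02)
    v,u=np.nonzero(m2);print(n,len(v),np.c_[u,v][:20].tolist(),P[m2].round(3)[:20].tolist())
E
```

```text
top 1 [[265, 214]] [[0.466, 0.075, 0.159]]
scene 1 [[237, 188]] [[0.467, 0.078, 0.161]]
```

Emit:
drive_tool(
  motion=[
    {"dx": -5, "dy": -4, "dz": -1.5, "rz": 0.15, "claw": 8.5},
    {"dx": -10, "dy": -8, "dz": -2.5, "rz": 0.3, "claw": 8.5},
    {"dx": -14, "dy": -12, "dz": -2.5, "rz": 0.45, "claw": 8.5},
    {"dx": -19, "dy": -16, "dz": -2.5, "rz": 0.6, "claw": 8.5},
    {"dx": -24, "dy": -20, "dz": -2.5, "rz": 0.75, "claw": 8.5},
    {"dx": -28, "dy": -24, "dz": -2.5, "rz": 0.9, "claw": 8.5},
    {"dx": -33, "dy": -28.5, "dz": -2.5, "rz": 1.05, "claw": 8.5},
    {"dx": -37, "dy": -33, "dz": -2.5, "rz": 1.2, "claw": 8.5},
  ],
)

```text
invalid input
```

Emit:
drive_tool(
  motion=[
    {"dx": -5, "dy": -4, "dz": -1.5, "rx": 0, "ry": 0, "rz": 0.15, "claw": 8.5},
    {"dx": -10, "dy": -8, "dz": -2.5, "rx": 0, "ry": 0, "rz": 0.3, "claw": 8.5},
    {"dx": -14, "dy": -12, "dz": -2.5, "rx": 0, "ry": 0, "rz": 0.45, "claw": 8.5},
    {"dx": -19, "dy": -16, "dz": -2.5, "rx": 0, "ry": 0, "rz": 0.6, "claw": 8.5},
    {"dx": -24, "dy": -20, "dz": -2.5, "rx": 0, "ry": 0, "rz": 0.75, "claw": 8.5},
    {"dx": -28, "dy": -24, "dz": -2.5, "rx": 0, "ry": 0, "rz": 0.9, "claw": 8.5},
    {"dx": -33, "dy": -28.5, "dz": -2.5, "rx": 0, "ry": 0, "rz": 1.05, "claw": 8.5},
    {"dx": -37, "dy": -33, "dz": -2.5, "rx": 0, "ry": 0, "rz": 1.2, "claw": 8.5},
  ],
  newtons=80,
)

```text
t: 1.1
tcp_pos: [0.4274, 0.2021, 0.2493]
tcp_rot: [0.658, 0.753, -0.001, 0.0]
contact_force: [0.9, 0.4, -0.8]
opening: 1.001
```

```bash
python3 - <<'E'
from h import *
print(plan((.470,-.055,.25),-71.1),plan((.470,-.055,.20),-71.1),monitor.observe()['joint_pos'].round(2))
E
```

```text
(array([-26.05,   0.78,  -0.04]), array([0.000e+00, 1.000e-03, 1.375e+00])) (array([-26.04,   0.79,   4.96]), array([0.000e+00, 1.000e-03, 1.375e+00])) [-0.91 -0.04  0.36  1.83  0.01  1.35 -0.41]
```

Emit:
drive_tool(
  motion=[
    {"dx": -4, "dy": 0.1, "dz": 0, "rx": 0, "ry": 0, "rz": 0.17, "claw": 7},
    {"dx": -8, "dy": 0.2, "dz": 0, "rx": 0, "ry": 0, "rz": 0.34, "claw": 7},
    {"dx": -12, "dy": 0.3, "dz": 0, "rx": 0, "ry": 0, "rz": 0.51, "claw": 7},
    {"dx": -16, "dy": 0.4, "dz": 0, "rx": 0, "ry": 0, "rz": 0.69, "claw": 7},
    {"dx": -20, "dy": 0.6, "dz": 0, "rx": 0, "ry": 0, "rz": 0.86, "claw": 7},
    {"dx": -23, "dy": 0.7, "dz": 0, "rx": 0, "ry": 0, "rz": 1.03, "claw": 7},
    {"dx": -26, "dy": 0.8, "dz": 1, "rx": 0, "ry": 0, "rz": 1.2, "claw": 7},
    {"dx": -26, "dy": 0.8, "dz": 3, "rx": 0, "ry": 0, "rz": 1.37, "claw": 7},
  ],
  newtons=80,
)

```text
t: 2.1
tcp_pos: [0.4704, -0.057, 0.2197]
tcp_rot: [0.987, 0.162, 0.0, 0.001]
contact_force: [-0.0, 0.7, -0.2]
opening: 0.822
```

```bash
python3 - <<'E'
from h import *
print(plan((.470,-.055,.112),-71.1),monitor.observe()['joint_pos'].round(2))
a,da=capture("scene")
cv2.imwrite('pics/s1.png',cv2.resize(cv2.cvtColor(a[130:320,170:370],cv2.COLOR_RGB2BGR),None,fx=3,fy=3))
E
```

```text
(array([ 0.02, -0.22, 10.77]), array([ 0.002, -0.001, -0.004])) [-0.6  -0.03  0.62  1.88  0.02  1.29 -1.23]
```

View pics/s1.png

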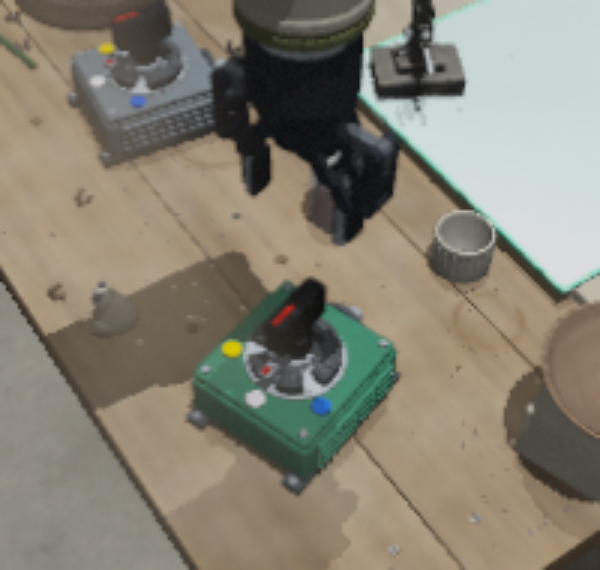

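The gripper is above the knob with its jaws across the bar, and nothing has moved. I descend, then close.

Emit:
drive_tool(
  motion=[
    {"dx": 0, "dy": -0.2, "dz": 2, "rx": 0, "ry": 0, "rz": 0, "claw": 7},
    {"dx": 0, "dy": -0.2, "dz": 4, "rx": 0, "ry": 0, "rz": 0, "claw": 6},
    {"dx": 0, "dy": -0.2, "dz": 6, "rx": 0, "ry": 0, "rz": 0, "claw": 6},
    {"dx": 0, "dy": -0.2, "dz": 8, "rx": 0, "ry": 0, "rz": 0, "claw": 6},
    {"dx": 0, "dy": -0.2, "dz": 9.5, "rx": 0, "ry": 0, "rz": 0, "claw": 6},
    {"dx": 0, "dy": -0.2, "dz": 10.7, "rx": 0, "ry": 0, "rz": 0, "claw": 6},
    {"dx": 0, "dy": -0.2, "dz": 10.7, "rx": 0, "ry": 0, "rz": 0, "claw": 6},
    {"dx": 0, "dy": -0.2, "dz": 10.7, "rx": 0, "ry": 0, "rz": 0, "claw": 4},
  ],
  newtons=40,
)

```text
t: 3.15
tcp_pos: [0.4683, -0.054, 0.1102]
tcp_rot: [0.987, 0.159, -0.001, 0.001]
contact_force: [1.1, 0.0, 0.5]
opening: 0.502
```

Emit:
drive_tool(
  motion=[
    {"dx": 0, "dy": 0, "dz": 0, "rx": 0, "ry": 0, "rz": 0, "claw": 3},
    {"dx": 0, "dy": 0, "dz": 0, "rx": 0, "ry": 0, "rz": 0, "claw": 2.4},
    {"dx": 0, "dy": 0, "dz": 0, "rx": 0, "ry": 0, "rz": 0, "claw": 1},
    {"dx": 0, "dy": 0, "dz": 0, "rx": 0, "ry": 0, "rz": 0, "claw": 0.5},
    {"dx": 0, "dy": 0, "dz": 0, "rx": 0, "ry": 0, "rz": 0, "claw": 0.5},
    {"dx": 0, "dy": 0, "dz": 0, "rx": 0, "ry": 0, "rz": 0, "claw": 0.5},
    {"dx": 0, "dy": 0, "dz": 0, "rx": 0, "ry": 0, "rz": 0, "claw": 0.5},
    {"dx": 0, "dy": 0, "dz": 0, "rx": 0, "ry": 0, "rz": 0, "claw": 0.5},
  ],
  newtons=80,
)

```text
t: 4.15
tcp_pos: [0.4688, -0.0542, 0.1109]
tcp_rot: [0.987, 0.159, -0.001, 0.001]
contact_force: [-2.3, -1.4, 6.4]
opening: 0.205
```

Emit:
drive_tool(
  motion=[
    {"dx": 0, "dy": 0, "dz": -0.5, "rx": 0, "ry": 0, "rz": 0, "claw": 0.5},
    {"dx": 0, "dy": 0, "dz": -1, "rx": 0, "ry": 0, "rz": 0, "claw": 0.5},
    {"dx": 0, "dy": 0, "dz": -1.5, "rx": 0, "ry": 0, "rz": 0, "claw": 0.5},
    {"dx": 0, "dy": 0, "dz": -1.9, "rx": 0, "ry": 0, "rz": 0, "claw": 0.5},
    {"dx": 0, "dy": 0, "dz": -1.9, "rx": 0, "ry": 0, "rz": 0, "claw": 0.5},
    {"dx": 0, "dy": 0, "dz": -1.9, "rx": 0, "ry": 0, "rz": 0, "claw": 0.5},
    {"dx": 0, "dy": 0, "dz": -1.9, "rx": 0, "ry": 0, "rz": 0, "claw": 0.5},
    {"dx": 0, "dy": 0, "dz": -1.9, "rx": 0, "ry": 0, "rz": 0, "claw": 0.5},
  ],
  newtons=80,
)

```text
t: 5.15
tcp_pos: [0.4686, -0.0542, 0.1297]
tcp_rot: [0.987, 0.159, -0.001, 0.001]
contact_force: [0.7, -1.1, -11.4]
opening: 0.212
```

```bash
python3 - <<'E'
from h import *
s=monitor.observe();print(s['contact_force'],s['ft_torque'],plan((.4695,-.055,.13),-11))
a,da=capture("scene")
cv2.imwrite('pics/s2.png',cv2.resize(cv2.cvtColor(a[180:300,210:330],cv2.COLOR_RGB2BGR),None,fx=5,fy=5,interpolation=cv2.INTER_CUBIC))
E
```

```text
[  0.73389588  -1.05287598 -11.40719053] [-0.18912118 -0.21993156  0.01943748] (array([ 0.06,  0.11, -0.03]), array([-0.   ,  0.003, -1.06 ]))
```

View pics/s2.png

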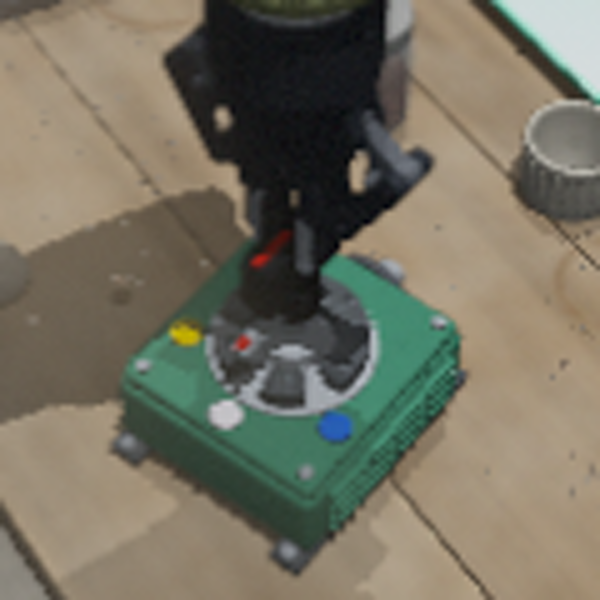

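The bar is gripped and lifted: the spring force is 11 N down, and the red pointer at (243,342) is raised but still towards white. I turn it +60°.

Emit:
drive_tool(
  motion=[
    {"dx": 0, "dy": 0, "dz": 0, "rx": 0, "ry": 0, "rz": -0.16, "claw": 0.5},
    {"dx": 0, "dy": 0, "dz": 0, "rx": 0, "ry": 0, "rz": -0.32, "claw": 0.5},
    {"dx": 0, "dy": 0, "dz": 0, "rx": 0, "ry": 0, "rz": -0.48, "claw": 0.5},
    {"dx": 0, "dy": 0, "dz": 0, "rx": 0, "ry": 0, "rz": -0.64, "claw": 0.5},
    {"dx": 0, "dy": 0, "dz": 0, "rx": 0, "ry": 0, "rz": -0.8, "claw": 0.5},
    {"dx": 0, "dy": 0, "dz": 0, "rx": 0, "ry": 0, "rz": -0.95, "claw": 0.5},
    {"dx": 0, "dy": 0, "dz": 0, "rx": 0, "ry": 0, "rz": -1.05, "claw": 0.5},
    {"dx": 0, "dy": 0, "dz": 0, "rx": 0, "ry": 0, "rz": -1.05, "claw": 0.5},
  ],
  newtons=80,
)

```text
t: 6.2
tcp_pos: [0.4687, -0.0543, 0.1298]
tcp_rot: [0.775, 0.632, -0.001, 0.0]
contact_force: [1.0, -2.1, -10.8]
opening: 0.209
```

```bash
python3 - <<'E'
from h import *
s=monitor.observe();print(s['contact_force'],s['ft_torque'],plan((.469,-.0545,.111),-11))
a,da=capture("scene")
cv2.imwrite('pics/s3.png',cv2.resize(cv2.cvtColor(a[180:300,210:330],cv2.COLOR_RGB2BGR),None,fx=5,fy=5,interpolation=cv2.INTER_CUBIC))
E
```

```text
[  1.00834454  -2.07213354 -10.82929236] [-0.38140316 -0.5026275  -0.00504339] (array([-0.01,  0.03,  1.88]), array([-0.001,  0.002, -0.011]))
```

View pics/s3.png

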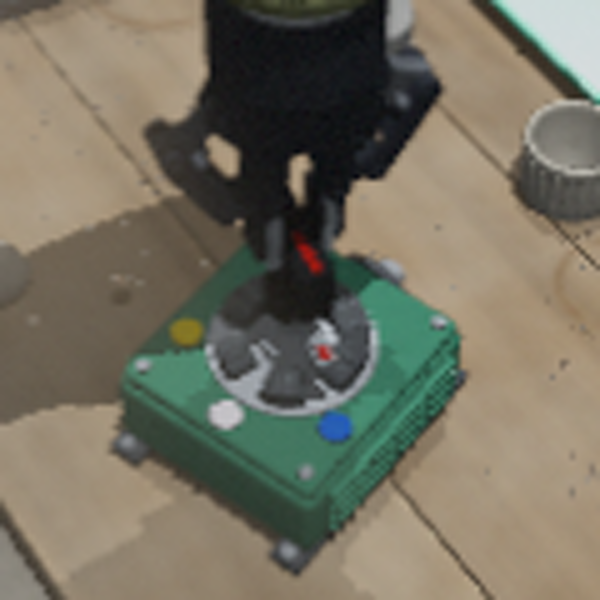

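The pointer, red at (323,352), now faces the blue dot at (335,427). I lower it home, then release.

Emit:
drive_tool(
  motion=[
    {"dx": 0, "dy": 0, "dz": 0.5, "rx": 0, "ry": 0, "rz": 0, "claw": 0.5},
    {"dx": 0, "dy": 0, "dz": 0.9, "rx": 0, "ry": 0, "rz": 0, "claw": 0.5},
    {"dx": 0, "dy": 0, "dz": 1.3, "rx": 0, "ry": 0, "rz": 0, "claw": 0.5},
    {"dx": 0, "dy": 0, "dz": 1.6, "rx": 0, "ry": 0, "rz": 0, "claw": 0.5},
    {"dx": 0, "dy": 0, "dz": 1.8, "rx": 0, "ry": 0, "rz": 0, "claw": 0.5},
    {"dx": 0, "dy": 0, "dz": 1.9, "rx": 0, "ry": 0, "rz": 0, "claw": 0.5},
    {"dx": 0, "dy": 0, "dz": 1.9, "rx": 0, "ry": 0, "rz": 0, "claw": 0.5},
    {"dx": 0, "dy": 0, "dz": 1.9, "rx": 0, "ry": 0, "rz": 0, "claw": 0.5},
  ],
  newtons=80,
)

```text
t: 7.25
tcp_pos: [0.4688, -0.0543, 0.111]
tcp_rot: [0.776, 0.631, -0.001, 0.0]
contact_force: [0.6, -1.0, -3.1]
opening: 0.211
```

Emit:
drive_tool(
  motion=[
    {"dx": 0, "dy": 0, "dz": 0, "rx": 0, "ry": 0, "rz": 0, "claw": 2.5},
    {"dx": 0, "dy": 0, "dz": 0, "rx": 0, "ry": 0, "rz": 0, "claw": 3},
    {"dx": 0, "dy": 0, "dz": 0, "rx": 0, "ry": 0, "rz": 0, "claw": 4},
    {"dx": 0, "dy": 0, "dz": 0, "rx": 0, "ry": 0, "rz": 0, "claw": 5},
    {"dx": 0, "dy": 0, "dz": 0, "rx": 0, "ry": 0, "rz": 0, "claw": 6},
    {"dx": 0, "dy": 0, "dz": 0, "rx": 0, "ry": 0, "rz": 0, "claw": 6},
    {"dx": 0, "dy": 0, "dz": 0, "rx": 0, "ry": 0, "rz": 0, "claw": 6},
    {"dx": 0, "dy": 0, "dz": 0, "rx": 0, "ry": 0, "rz": 0, "claw": 6},
  ],
  newtons=80,
)

```text
t: 8.25
tcp_pos: [0.4688, -0.0543, 0.111]
tcp_rot: [0.776, 0.631, -0.001, 0.0]
contact_force: [-0.1, -0.7, -0.7]
opening: 0.704
```

Emit:
drive_tool(
  motion=[
    {"dx": 0, "dy": 0, "dz": -1, "rx": 0, "ry": 0, "rz": 0, "claw": 6},
    {"dx": 0, "dy": 0, "dz": -2.5, "rx": 0, "ry": 0, "rz": 0, "claw": 6},
    {"dx": 0, "dy": 0, "dz": -4, "rx": 0, "ry": 0, "rz": 0, "claw": 6},
    {"dx": 0, "dy": 0, "dz": -6, "rx": 0, "ry": 0, "rz": 0, "claw": 6},
    {"dx": 0, "dy": 0, "dz": -8, "rx": 0, "ry": 0, "rz": 0, "claw": 6},
    {"dx": 0, "dy": 0, "dz": -10, "rx": 0, "ry": 0, "rz": 0, "claw": 6},
    {"dx": 0, "dy": 0, "dz": -12, "rx": 0, "ry": 0, "rz": 0, "claw": 6},
    {"dx": 0, "dy": 0, "dz": -12, "rx": 0, "ry": 0, "rz": 0, "claw": 6},
  ],
  newtons=80,
)

```text
t: 9.25
tcp_pos: [0.4699, -0.0542, 0.233]
tcp_rot: [0.776, 0.631, 0.001, 0.001]
contact_force: [-0.1, 0.6, -0.5]
opening: 0.698
```

```bash
python3 - <<'E'
from h import *
s=monitor.observe();print(s['t'],s['contact_force'])
a,da=capture("scene");z=np.load('im0.npz');P=cloud("scene",da);P0=cloud("scene",z['da'])
for nm,Q in(('before',P0),('after',P)):
    m=(Q[...,2]>.122)&(Q[...,2]<.165)&(np.hypot(Q[...,0]-.470,Q[...,1]+.055)<.045);q=Q[m]
    print(nm,len(q),'top z',np.percentile(q[:,2],[50,75,90]).round(4),cv2.minAreaRect(q[:,:2].astype(np.float32)*1000))
cv2.imwrite('pics/s4.png',cv2.resize(cv2.cvtColor(a[120:300,170:350],cv2.COLOR_RGB2BGR),None,fx=3.3,fy=3.3,interpolation=cv2.INTER_CUBIC))
E
```

```text
9.25 [-0.13245965  0.63232386 -0.46455942]
before 211 top z [0.1318 0.133  0.1341] ((469.29644775390625, -55.727108001708984), (61.08526611328125, 20.773448944091797), 18.122499465942383)
after 204 top z [0.1319 0.1331 0.1339] ((469.2038269042969, -54.870262145996094), (61.59937286376953, 21.452505111694336), 78.36759948730469)
```

View pics/s4.png

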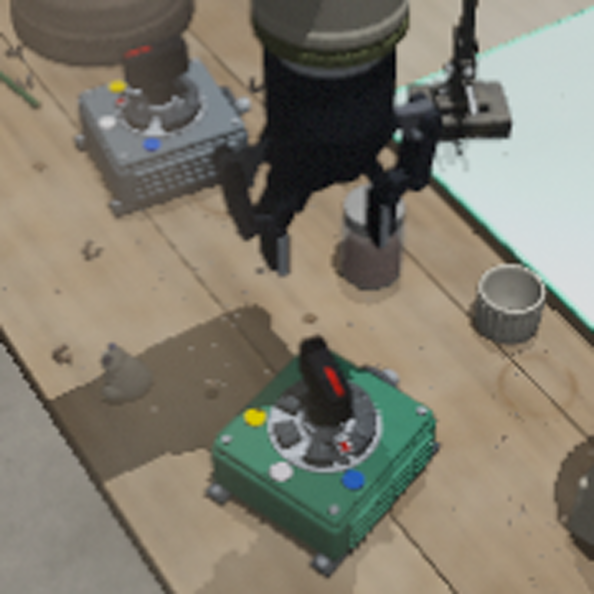

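The bar turned 60.2° and its top height is unchanged, so the knob is home. The pointer at (345,447) faces blue at (353,480), and the hand is clear.

```bash
python3 -c "
from rig import workorder;print(workorder.sign_off())"
```

```text
the job is handed in; nothing more can be done
None
```

The green drive's knob is now in the blue-dot notch, and I handed the job in at about 9.3 s of the 38 s allowed. I gripped the T-handle, pulled it up about 19 mm, turned it 60° counter-clockwise, lowered it home, let go and backed the hand off upward.

**Last checks:**
- **Turn:** the handle bar went from 18.1° to 78.4°, a turn of 60.2°, and in the picture the pointer faces the blue dot.
- **Seating:** the top of the bar is back at the height it had before, 0.132 m, so the knob is fully down.
- **Clear of contact:** the force reading was near zero and the hand about 10 cm above the knob.
- **Other things:** in the last picture the grey drive's knob, the frog, the jar and the pot look unmoved. I judged that by eye only, and the tile was not in that view.

None of these checks failed or disagreed. One early move call was refused as invalid before anything moved; resent with every field and the grip force filled in, it went through.

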